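# Start and screw home the filter plug of a desoldering station

## Robot

A 6-joint arm with a two-finger parallel gripper is mounted at the origin on the work surface. World frame = base frame: x ahead of the robot, y to its left, z up, the work surface at z = 0. Lengths are in m, angles in rad, forces in N, time in s.
With the tool pointing down it reaches from about 0.325 to 0.85 m from the base axis. Payload 4.4 kg.
Tool frame: the origin (TCP) lies at the very end of the fingers, on their centre line; the grasp point (between the pads) lies 19 mm behind it (bot.grasp_offset is the distance from the TCP to the grasp point, in m); z points along the fingers, y is the direction in which the jaws open and shut (so a half turn about z gives the same grasp; the last joint's range is limited). The gripper opens to 94 mm and grips with 3 to 60 N. Pads are 16 mm wide; open, the fingers measure 119 mm over their backs; the gripper's body (75 mm by 177 mm) begins 78 mm behind the grasp point.
Start: joints at [1.175, 0.207, 1.542, -0, 1.393, -0.15], TCP at [0.14, 0.558, 0.177] pointing down, gripper open.
Joint ranges: [-2.73, 2.73], [-0.86, 2.22], [0.23, 2.46], [-1.11, 4.25], [0.08, 2.63], [-2.82, 2.82]. Speed limits (rad/s): [2.79, 2.79, 3.14, 3.14, 3.14, 3.14].

## Interface

Orientations are given as a unit quaternion [w, x, y, z].
In Python, from bench import bot gives the robot as it stands.
- The arm moves only by the shell command python3 -m inch 'ROWS'. ROWS is JSON, a list of rows, each a list of 7 numbers: the shift along the tool's x, y, z in m, then the turn, a rotation vector about the tool's x, y, z in degrees, then the gripper's target within -1 to 1 (fully open at 1, half-way at 0, shut at -1). In form: [[x, y, z, rx, ry, rz, claw], ...]. A call has 1 to 20 rows; each row shifts and turns the pose as measured when the row begins, along the tool's axes as they then stand; what a row does not reach is not made up. A row lasts 1/10 s, in which the tool goes at most 50 mm and 8.59 degrees, less where a joint would pass 70% of its speed; a pose out of reach is approached as far as the arm can. A call with a gripper value outside its range is refused whole. The fingers move at their own pace and stop on an object; the grip force is fixed at half the most. Time passes only in rows, so rows that do not move let the fingers close. It gives the time, the measured TCP pose, the force and the opening at its end, in the units of the state.
- bot.get_obs(): the state, without advancing time (a new reading comes with each control period).
- bot.get_image(name): name is "side" or "top" or "wrist"; returns a dict with "img" (480x640x3 uint8, red, green, blue), "fx", "fy", "cx", "cy" (pixels), "rvec" (rotation vector, rad) and "tvec" (3), from world to camera coordinates, as OpenCV has them; the wrist camera has in their place "tool_from_camera" (4x4, takes a point from camera to tool coordinates, whose origin is the TCP and whose axes are the flange's). Camera axes: x right, y down, z forward; pixel columns grow to the right and rows downward; lengths in m; the calibration is good to about 2 mm. A picture is of the moment at which its call begins: read the wrist's pose just before it. There is no depth.
- bot.hand_in(): hands the job in, once; it reports no verdict.
Trained networks look in a picture, given as the dict that the camera call returned (one of the last four; its "shot" number tells which), for a name from the list of things; names that differ only in an ending like _2 or _b are one class to them, and where a whole thing is asked for, a point or a joint stands for the part that bears it (a point fixed in the world has none). Each returns a list of dicts, best first, with "conf" (0 to 1); they miss things now and then, are a little off and sometimes report something else, mostly with a low value. They report only what shows in the picture. A call takes as long as a camera call. They do not tell look-alikes from the thing itself.
- bot.look_for(picture, thing): "box" ([centre column, centre row, width, height] in pixels, round what is visible of it).
- bot.pinpoint(picture, thing): "position" ([row, column] in pixels: a listed point, or the origin of a listed thing).
The state is a dict: "t": time; "joints": joint angles; "joint_velocities": joint speeds; "tau": joint torques, N m; "eef_pos": TCP position; "eef_rot": TCP orientation; "contact_force": force on the tool from outside, world axes, zero at the start; "ft_torque": the same for the moment, N m; "gripper_width": opening from 0.0 (shut) to 1.0 (fully open).
Only numpy, scipy, OpenCV 4.12 (cv2) and the standard library are available. Lean on these libraries where they do the work, as an engineer would, in place of code of your own. Each camera call takes 0.05 s, during which the arm holds its last target. There are 200 camera calls.

## Task

Take the orange filter plug out of its grey parking cup and screw it into the metal port on top of the blue desoldering station: rest it in the port, turn it gently backward (anticlockwise from above) until you feel it drop into the thread start, then drive it forward (clockwise) until its flange sits flush on the rim, snug but not forced. Leave the other things where they are, and let go at the end.

Things in the scene. Friction and masses are not known exactly. Their poses are not given: they have to be found in the camera images.
- plug_grip (a point): Centre of the grip bar of the loose orange plug (about 80 g): an upright block 44 mm long (this frame's x), 18 mm thick (y: grip across this), 30 mm high (z up). Its foot stands on a round flange (48 mm across, 5 mm thick) whose underside is 20 mm below this point. At the start the plug stands upright in its parking cup.
- plug_flange (a point): The plug's axis at the underside of its flange, 20 mm below plug_grip, same axes.
- plug_lugs (a point): The plug's axis at the height of its lugs, 24.5 mm below the flange underside, same axes. Two round brass thread lugs 5 mm thick stick out along +x and -x (31 mm over their ends), in line with the grip bar, from a shank 20 mm across that ends 8 mm lower in a tapered tip.
- cup: Fixed grey parking cup: a ring 56 mm outside, 35 mm bore, 35.5 mm high on a 90 mm square black foot; origin at the centre of its underside. At the start the plug's flange rests on the ring.
- port_rim (a point): Centre of the rim of the port, z up, 109 mm above the bench. The port is a fixed upright aluminium collar, 54 mm outside, 33 mm bore with a 2 mm chamfer, 34 mm high, on top of the station. Yellow marks on the collar and on the case beside it lie at this frame's +x and -x.
- port_thread (a point): On the port's axis, 13.5 mm below the rim, same axes: top of a coarse right-hand two-start thread. Its 2 starts (openings for the lugs, opposite) lie up to 0.9 rad either side of the yellow marks, not measured: set down with its bar 1.3 rad clockwise of the marks, the plug rests on the thread (flange 10 to 14 mm over the rim) and finds the start 0.1 to 2.1 rad backward, rising slightly first.
- station: Fixed blue desoldering station, case 170 x 200 x 75 mm, origin at its underside's centre, under the port. In a start (0.4 rad of play) the plug drops to 4 mm over the rim; a wall stops more backward turn. Forward it sinks 4 mm in 1.0 to 1.4 rad to the rim, then binds tight 0.4 rad on. Forward before the drop it jams. The thread holds it when let go. Contact over 50 N in all strips the thread.
- card: Loose green circuit card lying flat, 100 x 70 mm, up to 16 mm high with its connectors; origin at the centre of its underside. Bystander.
- flux_jar: Loose amber glass jar with black cap, 44 mm across and 50 mm high, origin at the centre of its underside. Bystander.
- driver: Loose screwdriver with red handle, lying flat. Bystander.
Not all that is in view belongs to the job. What is meant by the part that bears plug_grip is not brown, and is the smaller of those in its own colour.

How it is judged:
By the outcome, as a careful person would: the job done as asked, in the order asked, and still so for the second after the job is handed in, with the robot touching nothing.
It also fails if it takes over 67 s, if anything falls off the work surface, if the arm or the gripper's body presses on something with over 40 N, if the wrist force passes 120 N, or if a joint passes its speed limit or range.

## Working session

There is one attempt and no reset: what is moved stays moved. The work goes in short steps, Python scripts to look and compute and a shell command to move; the robot and the scene stay as the last step left them, time stands still between calls to the robot, and variables do not carry over. Pictures are saved under pics/ and viewed, about 8 in all and at most 12, crops included, and the job is handed in when it is done.

```bash
mkdir -p pics; ls
cat > h.py <<'E'
import numpy as np, cv2
from scipy.spatial.transform import Rotation as R
from bench import bot
def cam(im,o=None):
    K=np.array([[im['fx'],0,im['cx']],[0,im['fy'],im['cy']],[0,0,1.]])
    if 'rvec' in im:
        Rm=R.from_rotvec(np.ravel(im['rvec'])).as_matrix(); t=np.ravel(im['tvec'])
    else:
        q=o['eef_rot']; T=np.eye(4); T[:3,:3]=R.from_quat(q,scalar_first=True).as_matrix(); T[:3,3]=o['eef_pos']
        T=np.linalg.inv(T@np.array(im['tool_from_camera'])); Rm=T[:3,:3]; t=T[:3,3]
    return K,Rm,t
def ray(c,rc,z):
    K,Rm,t=c; d=Rm.T@np.linalg.solve(K,[rc[1],rc[0],1]); o=-Rm.T@t
    return o+d*(z-o[2])/d[2]
def proj(c,p):
    K,Rm,t=c; u=K@(Rm@np.asarray(p)+t); return u[:2]/u[2]
def tri(obs):
    A=[];b=[]
    for c,rc in obs:
        K,Rm,t=c; d=Rm.T@np.linalg.solve(K,[rc[1],rc[0],1]); d/=np.linalg.norm(d); P=np.eye(3)-np.outer(d,d); A.append(P); b.append(P@(-Rm.T@t))
    x=np.linalg.lstsq(np.vstack(A),np.hstack(b),rcond=None)[0]
    return x
def save(im,n): cv2.imwrite('pics/'+n,im['img'][:,:,::-1])
E
python3 - <<'E'
from h import *
o=bot.get_obs(); print(o)
for n in ['side','top','wrist']:
    im=bot.get_image(n); save(im,n+'0.png'); c=cam(im,o)
    for th,z in [('plug_grip',.0555),('plug_flange',.0355),('port_rim',.109),('cup',0),('station',0),('card',0),('flux_jar',0),('driver',0)]:
        print(n,th,[(round(d['conf'],2),np.round(d['position']).tolist(),np.round(ray(c,d['position'],z),3).tolist()) for d in bot.pinpoint(im,th)[:4]])
    print([(round(d['conf'],2),np.round(d['box']).tolist()) for d in bot.look_for(im,'plug_grip')])
E
```

```text
pics
{'t': 0.0, 'joints': array([ 1.17447063e+00,  2.07402144e-01,  1.54294801e+00,  6.22538862e-06,
        1.39348292e+00, -1.50505249e-01]), 'joint_velocities': array([ 0.00083331,  0.00137469, -0.0021422 , -0.00104108, -0.00149014,
       -0.00171988]), 'tau': array([ 1.08013024e-03, -3.70887136e+01, -2.81414402e+01,  6.99462136e-02,
        3.60802899e-02, -1.80743846e-04]), 'eef_pos': array([0.13960148, 0.5569044 , 0.17620384]), 'eef_rot': array([-3.05430543e-04,  1.22601463e-01,  9.92455352e-01, -1.07777236e-03]), 'contact_force': array([ 0.61657308,  0.17193807, -0.82768489]), 'ft_torque': array([ 0.03809135, -0.03304327, -0.02713607]), 'gripper_width': 0.9986887177490976}
side plug_grip [(0.94, [346.0, 291.0], [0.371, -0.106, 0.055]), (0.93, [338.0, 384.0], [0.5, -0.168, 0.055]), (0.81, [317.0, 434.0], [0.601, -0.175, 0.056]), (0.49, [224.0, 286.0], [0.572, 0.245, 0.055])]
side plug_flange [(0.97, [351.0, 385.0], [0.497, -0.176, 0.035]), (0.72, [323.0, 431.0], [0.606, -0.168, 0.035]), (0.65, [359.0, 291.0], [0.368, -0.11, 0.035])]
side port_rim [(0.56, [220.0, 284.0], [0.523
[... 589 characters left out ...]
0.035]), (0.63, [339.0, 398.0], [0.357, -0.121, 0.035]), (0.58, [269.0, 423.0], [0.501, -0.18, 0.035])]
top port_rim [(0.74, [254.0, 258.0], [0.529, 0.161, 0.109])]
top cup [(0.98, [270.0, 413.0], [0.504, -0.168, 0.0]), (0.58, [269.0, 416.0], [0.505, -0.175, 0.0])]
top station [(0.58, [268.0, 264.0], [0.514, 0.161, 0.0])]
top card [(0.78, [177.0, 366.0], [0.718, -0.073, 0.0])]
top flux_jar []
top driver [(0.78, [175.0, 454.0], [0.72, -0.273, 0.0])]
[(0.77, [421.0, 273.0, 28.0, 23.0]), (0.69, [402.0, 338.0, 32.0, 33.0]), (0.69, [416.0, 222.0, 25.0, 21.0])]
wrist plug_grip []
wrist plug_flange []
wrist port_rim []
wrist cup []
wrist station []
wrist card []
wrist flux_jar []
wrist driver []
[]
```

Run:
```python
import cv2,numpy as np
a=cv2.imread('pics/side0.png'); b=cv2.imread('pics/top0.png')
A=cv2.resize(a[170:410,190:510],(800,600)); cv2.imwrite('pics/c_side.png',A)
B=cv2.resize(b[140:380,200:520],(800,600)); cv2.imwrite('pics/c_top.png',B)
```

```text
(no output)
```

View pics/c_side.png

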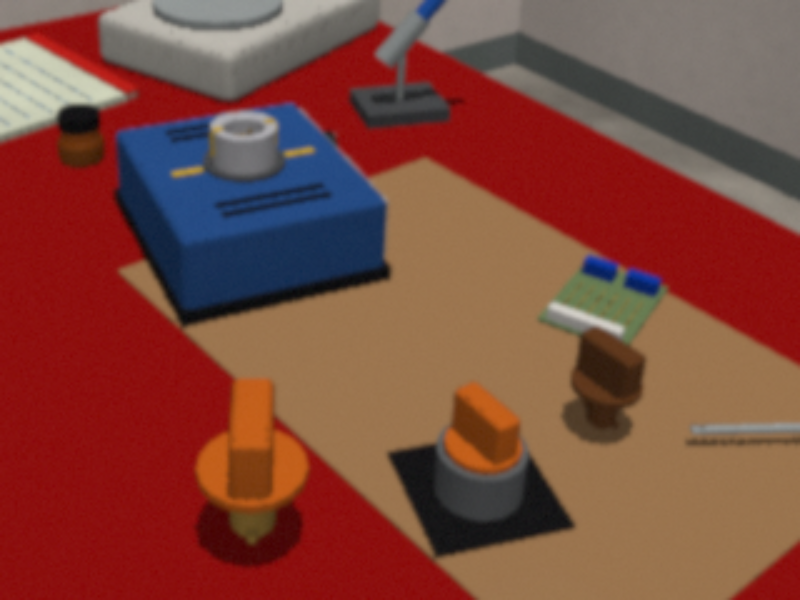

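View pics/c_top.png

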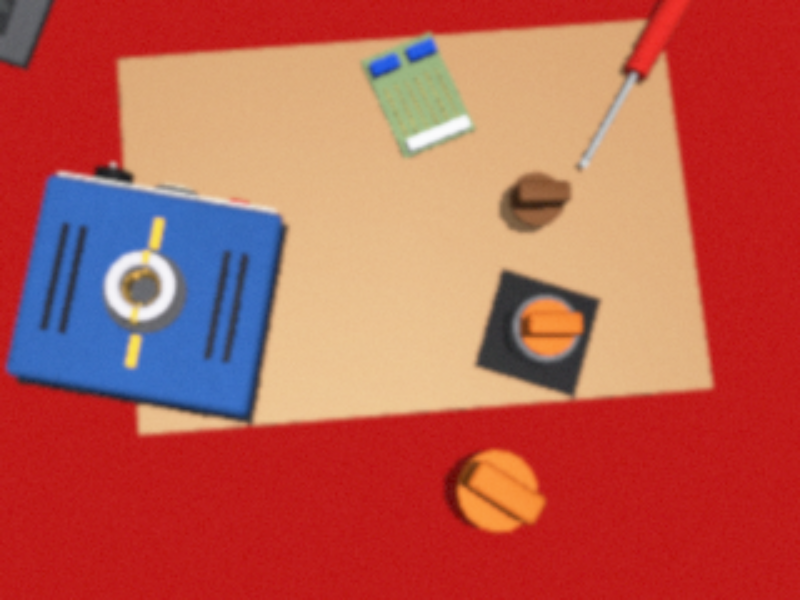

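Candidates in the side view: the large orange plug at (291,346), the small orange plug in the cup at (385,338), and a brown plug at (432,318). The one in the cup fits: it is not brown, and it is the smaller orange one. The top crop confirms it sits in the grey cup, with its bar running roughly along world y. I'll turn the tool to suit and go there.

```bash
python3 -m inch '[[0,0,-0.008,0,0,8.4,1],[0,0,-0.008,0,0,8.4,1],[0,0,-0.008,0,0,8.4,1],[0,0,-0.008,0,0,8.4,1],[0,0,-0.008,0,0,8.4,1],[0,0,-0.008,0,0,8.4,1],[0,0,-0.008,0,0,8.4,1],[0,0,-0.008,0,0,8.4,1],[0,0,0,0,0,8.4,1],[0,0,0,0,0,0,1]]'
```

```text
t: 2.5
eef_pos: [0.1397, 0.5572, 0.2433]
eef_rot: [0.0, 0.717, 0.697, -0.001]
contact_force: [-0.7, -0.0, 0.2]
gripper_width: 0.998
```

```bash
python3 -m inch '[[-0.043,0.021,0,0,0,0,1],[-0.043,0.021,0,0,0,0,1],[-0.043,0.021,0,0,0,0,1],[-0.043,0.021,0,0,0,0,1],[-0.043,0.021,0,0,0,0,1],[-0.043,0.021,0,0,0,0,1],[-0.043,0.021,0,0,0,0,1],[-0.043,0.021,0,0,0,0,1],[-0.043,0.021,0,0,0,0,1],[-0.043,0.021,0,0,0,0,1],[-0.043,0.021,0,0,0,0,1],[-0.043,0.021,0,0,0,0,1],[-0.043,0.021,0,0,0,0,1],[-0.043,0.021,0,0,0,0,1],[-0.043,0.021,0,0,0,0,1],[-0.043,0.021,0,0,0,0,1],[-0.043,0.021,0,0,0,0,1]]'
python3 - <<'E'
from h import *
o=bot.get_obs(); im=bot.get_image('wrist'); save(im,'w1.png'); c=cam(im,o)
print(o['eef_pos'],o['joints'],np.round(im['tool_from_camera'],3))
for th,z in [('plug_grip',.0555),('plug_flange',.0355),('cup',0)]:
    print(th,[(round(d['conf'],2),np.round(d['position']).tolist(),np.round(ray(c,d['position'],z),4).tolist()) for d in bot.pinpoint(im,th)[:4]])
E
```

```text
t: 4.2
eef_pos: [0.5096, -0.1956, 0.2439]
eef_rot: [0.003, 0.692, 0.722, 0.003]
contact_force: [1.0, 0.5, 0.7]
gripper_width: 0.998
[ 0.509595   -0.19560175  0.24393254] [-0.52858091  0.09264964  1.53411193  0.00510964  1.50661028 -0.57219093] [[-0.001 -0.973 -0.23   0.065]
 [ 1.    -0.001 -0.     0.   ]
 [ 0.    -0.23   0.973 -0.208]
 [ 0.     0.     0.     1.   ]]
plug_grip [(0.94, [195.0, 307.0], [0.501, -0.1736, 0.0555]), (0.7, [195.0, 399.0], [0.6096, -0.1691, 0.0555]), (0.26, [190.0, 306.0], [0.4995, -0.1685, 0.0555])]
plug_flange [(0.88, [190.0, 308.0], [0.5016, -0.1697, 0.0355]), (0.71, [140.0, 192.0], [0.3614, -0.1159, 0.0355]), (0.65, [190.0, 391.0], [0.6049, -0.1658, 0.0355])]
cup []
```

View pics/w1.png

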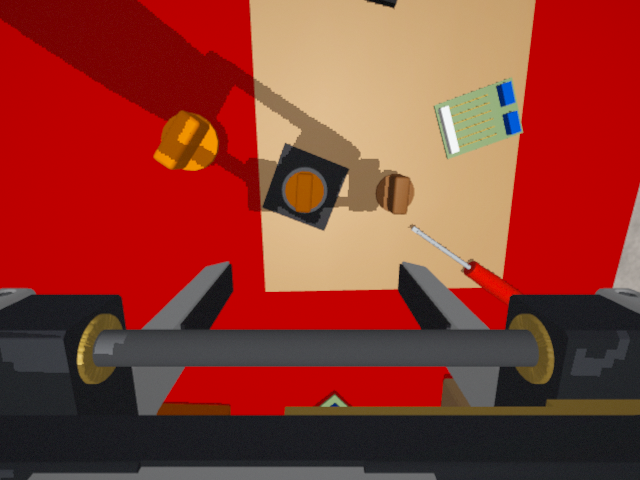

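The small orange plug in the cup is at (305,190), with the bar almost along the tool's x axis. The look-alikes are the large orange plug at (187,142) and the brown one at (397,193). I'll go lower, over the cup.

```bash
python3 -m inch '[[0.006,-0.002,0.027,0,0,0,1],[0.006,-0.002,0.027,0,0,0,1],[0.006,-0.002,0.027,0,0,0,1],[0.006,-0.002,0.027,0,0,0,1],[0,0,0,0,0,0,1],[0,0,0,0,0,0,1]]'
cat > fit.py <<'E'
from h import *
from scipy.optimize import minimize
def bar(p,yaw,z0,z1):  # corners
    r=np.array([np.cos(yaw),np.sin(yaw)]); s=np.array([-r[1],r[0]])
    return [np.r_[p[:2]+a*.022*r+b*.009*s,z] for z in(z0,z1) for a,b in((1,1),(-1,1),(-1,-1),(1,-1))]
E
python3 - <<'E'
from fit import *
o=bot.get_obs(); im=bot.get_image('wrist'); c=cam(im,o)
print(o['eef_pos'],R.from_quat(o['eef_rot'],scalar_first=True).as_matrix().round(3).tolist())
for th,z in [('plug_grip',.0555),('plug_flange',.0355)]:
    print(th,[(round(d['conf'],2),np.round(d['position']).tolist(),np.round(ray(c,d['position'],z),4).tolist()) for d in bot.pinpoint(im,th)[:4]])
v=im['img'].copy()
p=np.array([.501,-.171]); 
for yaw,col in((np.pi/2,(0,255,0)),(np.pi/2-.1,(0,0,255)),(np.pi/2+.1,(255,255,255))):
    cv2.polylines(v,[np.int32([proj(c,q) for q in bar(p,yaw,.0405,.0705)[4:]])],True,col,1)
x,y=map(int,proj(c,[.501,-.171,.07])); print(x,y)
v=v[max(0,y-100):y+100,max(0,x-130):x+130]; cv2.imwrite('pics/w2.png',cv2.resize(v[:,:,::-1],None,fx=3,fy=3,interpolation=2))
np.save('w2.npy',im['img'])
E
```

```text
t: 5.0
eef_pos: [0.4993, -0.1619, 0.1362]
eef_rot: [0.005, 0.686, 0.728, 0.005]
contact_force: [0.5, -0.2, 0.0]
gripper_width: 1.001
[ 0.49928547 -0.16187613  0.1362065 ] [[-0.059, 0.998, 0.013], [0.998, 0.059, 0.0], [-0.0, 0.013, -1.0]]
plug_grip [(0.78, [244.0, 310.0], [0.4968, -0.1715, 0.0555]), (0.74, [175.0, 146.0], [0.3545, -0.1194, 0.0555]), (0.55, [246.0, 434.0], [0.6076, -0.1678, 0.0555])]
plug_flange [(0.94, [173.0, 159.0], [0.3572, -0.1185, 0.0355]), (0.88, [239.0, 427.0], [0.6076, -0.1661, 0.0355]), (0.86, [240.0, 314.0], [0.4999, -0.1728, 0.0355])]
315 247
```

View pics/w2.png

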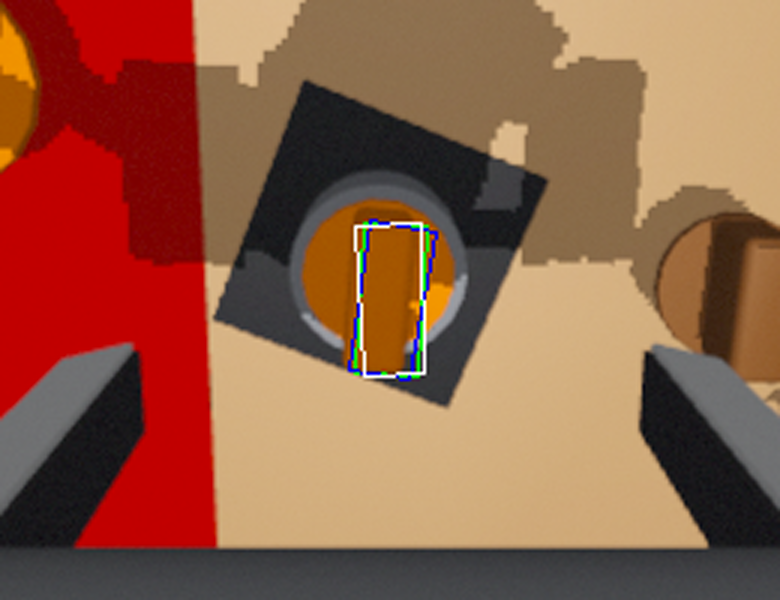

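The bar's top-face centre is about 2 px left of my guess, so x is about 0.4985 and y about -0.171, with yaw near 88°. I'll correct the turn and the tilt, then go down.

```bash
python3 -m inch '[[-0.005,0,0,0.7,0,5.3,1],[-0.004,-0.001,0.014,0,0,0,1],[0,0,0.014,0,0,0,1],[0,0,0.014,0,0,0,1],[0,0,0.014,0,0,0,1],[0,0,0.014,0,0,0,1],[0,0,0.01,0,0,0,1],[0,0,0,0,0,0,1]]'
python3 - <<'E'
from h import *
o=bot.get_obs();print(o['eef_pos'],R.from_quat(o['eef_rot'],scalar_first=True).as_matrix().round(3).tolist(),o['contact_force'])
E
```

```text
t: 5.95
eef_pos: [0.5055, -0.178, 0.0592]
eef_rot: [0.009, 0.717, 0.697, 0.003]
contact_force: [-0.4, 0.1, -0.8]
gripper_width: 1.001
[ 0.50546253 -0.177998    0.0592307 ] [[0.027, 0.999, 0.017], [1.0, -0.027, -0.009], [-0.008, 0.017, -1.0]] [-0.394692    0.0594125  -0.84000645]
```

```bash
python3 -m inch '[[0.007,-0.007,0,1.0,0.5,0,1],[0,0,0.006,0,0,0,1],[0,0,0.006,0,0,0,1],[0,0,0,0,0,0,1]]'
python3 - <<'E'
from h import *
o=bot.get_obs();print(o['eef_pos'],R.from_quat(o['eef_rot'],scalar_first=True).as_matrix().round(3).tolist(),o['contact_force'])
E
```

```text
t: 6.35
eef_pos: [0.4995, -0.1711, 0.0479]
eef_rot: [0.001, 0.716, 0.698, 0.0]
contact_force: [0.3, -0.3, 0.6]
gripper_width: 1.003
[ 0.4994547  -0.1711017   0.04786371] [[0.026, 1.0, 0.002], [1.0, -0.026, -0.0], [-0.0, 0.002, -1.0]] [ 0.25717298 -0.32462799  0.62747227]
```

```bash
python3 -m inch '[[0,-0.001,0.002,0,0,0,1],[0,0,0,0,0,0,-1],[0,0,0,0,0,0,-1],[0,0,0,0,0,0,-1],[0,0,0,0,0,0,-1],[0,0,0,0,0,0,-1],[0,0,0,0,0,0,-1],[0,0,0,0,0,0,-1],[0,0,0,0,0,0,-1],[0,0,0,0,0,0,-1],[0,0,0,0,0,0,-1],[0,0,0,0,0,0,-1]]'
python3 - <<'E'
from h import *
o=bot.get_obs();print(o['eef_pos'],R.from_quat(o['eef_rot'],scalar_first=True).as_matrix().round(3).tolist(),o['contact_force'],o['ft_torque'])
E
```

```text
t: 7.55
eef_pos: [0.4994, -0.1716, 0.0468]
eef_rot: [0.002, 0.716, 0.698, 0.001]
contact_force: [0.1, 0.5, -1.4]
gripper_width: 0.102
[ 0.49943639 -0.17159894  0.04678262] [[0.025, 1.0, 0.004], [1.0, -0.025, -0.002], [-0.001, 0.004, -1.0]] [ 0.08826685  0.47519084 -1.41648516] [-0.0990183   0.07312175 -0.01935075]
```

Run:
```python
from h import *
o=bot.get_obs(); im=bot.get_image('wrist'); c=cam(im,o); print(bot.get_obs()['gripper_width'])
x,y=map(int,proj(c,[.4995,-.1715,.07])); print(x,y)
v=im['img'][max(0,y-100):y+100,max(0,x-130):x+130]; cv2.imwrite('pics/w3.png',cv2.resize(v[:,:,::-1],None,fx=3,fy=3,interpolation=2))
```

```text
0.05771169084097318
315 272
```

View pics/w3.png

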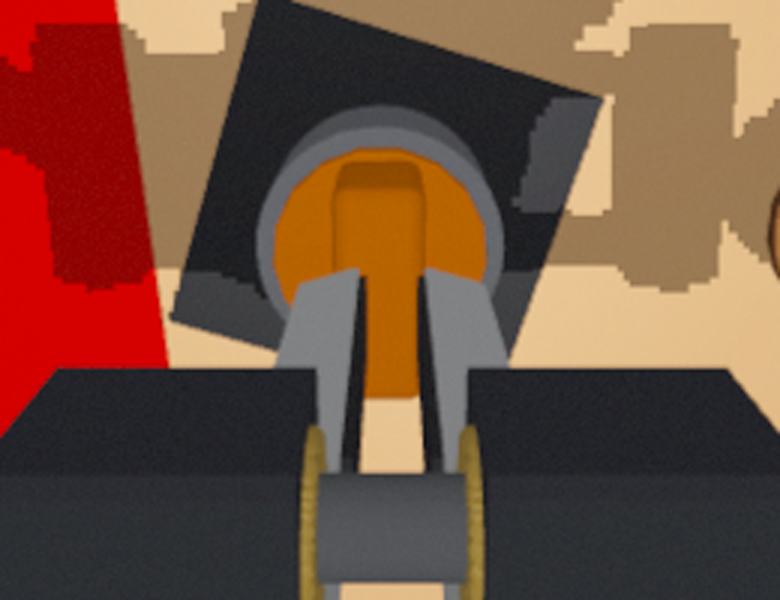

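```bash
python3 -m inch '[[0,0,0,0,0,0,-1],[0,0,0,0,0,0,-1],[0,0,0,0,0,0,-1],[0,0,0,0,0,0,-1]]'; python3 -m inch '[[0,0,-0.01,0,0,0,-1],[0,0,-0.012,0,0,0,-1],[0,0,-0.012,0,0,0,-1],[0,0,-0.012,0,0,0,-1],[0,0,-0.012,0,0,0,-1],[0,0,0,0,0,0,-1]]'
python3 - <<'E'
from h import *
o=bot.get_obs();print(o['eef_pos'],R.from_quat(o['eef_rot'],scalar_first=True).as_matrix().round(3).tolist(),o['contact_force'],o['gripper_width'])
E
```

```text
t: 8.0
eef_pos: [0.4994, -0.1716, 0.0468]
eef_rot: [0.002, 0.716, 0.698, 0.001]
contact_force: [-0.9, -0.2, 0.2]
gripper_width: 0.004
t: 8.6
eef_pos: [0.5005, -0.1722, 0.1118]
eef_rot: [0.004, 0.716, 0.698, 0.001]
contact_force: [0.6, -0.2, 0.2]
gripper_width: 0.005
[ 0.50047746 -0.1721626   0.11184736] [[0.025, 1.0, 0.007], [1.0, -0.025, -0.003], [-0.003, 0.007, -1.0]] [ 0.63600019 -0.15441519  0.18951556] 0.004956200417823519
```

Run:
```python
from h import *
o=bot.get_obs(); im=bot.get_image('wrist'); s=bot.get_image('side')
v=im['img'][120:420,190:450]; w=s['img'][240:390,330:460]
cv2.imwrite('pics/w4.png',np.hstack([cv2.resize(v,(400,462)),cv2.resize(w,(400,462))])[:,:,::-1])
for n,q in(('w',im),('s',s)):
    c=cam(q,o); print(n,[(round(d['conf'],2),np.round(d['position']).tolist(),np.round(ray(c,d['position'],.0555),4).tolist()) for d in bot.pinpoint(q,'plug_grip')[:4]])
c=cam(s); print(proj(c,o['eef_pos']))
```

```text
w [(0.76, [179.0, 124.0], [0.3535, -0.1196, 0.0555]), (0.65, [242.0, 314.0], [0.4996, -0.1739, 0.0555]), (0.6, [237.0, 447.0], [0.6087, -0.173, 0.0555])]
s [(0.76, [312.0, 435.0], [0.6118, -0.1681, 0.0555]), (0.74, [338.0, 385.0], [0.4996, -0.1698, 0.0555]), (0.59, [348.0, 287.0], [0.3646, -0.1056, 0.0555])]
[390.0541589  308.88870968]
```

View pics/w4.png

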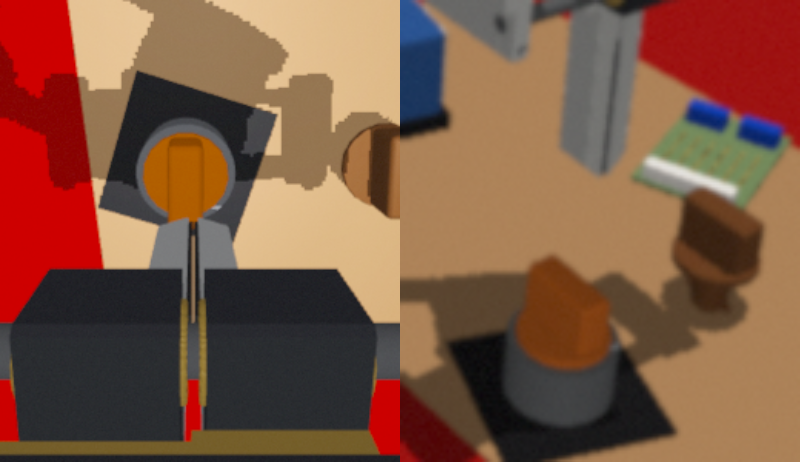

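Run:
```python
from h import *
o=bot.get_obs(); s=bot.get_image('side'); t=bot.get_image('top'); w=bot.get_image('wrist')
Rt=R.from_quat(o['eef_rot'],scalar_first=True).as_matrix(); p=o['eef_pos']
print(w['fx'],w['cy'],o['joints'])
out=[]
for im,n in((s,'s'),(w,'w')):
    c=cam(im,o); v=cv2.resize(im['img'],None,fx=4,fy=4,interpolation=2)
    for dz,col in((0,(0,255,0)),(-.02,(255,255,255))):
        q=[p+Rt@np.array([a*.008,b*.0125,dz]) for a,b in((1,1),(-1,1),(-1,-1),(1,-1))]
        uv=np.int32([4*proj(c,k) for k in q]); cv2.polylines(v,[uv],True,col,1)
    m=uv.mean(0).astype(int); out.append(v[m[1]-200:m[1]+200,m[0]-200:m[0]+200])
cv2.imwrite('pics/tip.png',np.hstack(out)[:,:,::-1])
```

```text
334.6657730892666 236.17136858978134 [-4.95321385e-01  1.71915839e-01  1.73286494e+00  4.87842024e-04
  1.23543800e+00 -4.70087478e-01]
```

View pics/tip.png

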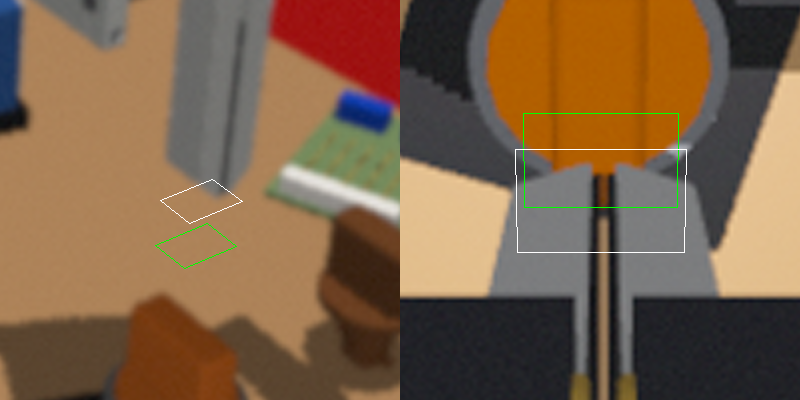

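The closed fingertips appear about 30 mm behind the reported TCP in both cameras; the open fingers in w1 gave 29 mm. So at reported z=0.047 they closed above the bar, and the plug hasn't moved. I'll open and go down lower, watching the force.

```bash
python3 -m inch '[[0,-0.001,0,0.4,0.2,0,1],[0,0,0,0,0,0,1],[0,0,0,0,0,0,1],[0,0,0,0,0,0,1],[0,0,0,0,0,0,1],[0,0,0,0,0,0,1],[0,0,0,0,0,0,1],[0,0,0,0,0,0,1],[0,0,0,0,0,0,1],[0,0,0,0,0,0,1],[0,0,0,0,0,0,1]]';  python3 -m inch '[[0,0,0.012,0.1,0,0,1],[0,0,0.012,0.1,0,0,1],[0,0,0.012,0.1,0,0,1],[0,0,0.012,0.1,0,0,1],[0,0,0.005,0,0,0,1],[0,0,0,0,0,0,1]]'
python3 - <<'E'
from h import *
o=bot.get_obs();print(o['eef_pos'],R.from_quat(o['eef_rot'],scalar_first=True).as_matrix().round(3).tolist(),o['contact_force'],o['gripper_width'])
E
```

```text
t: 10.05
eef_pos: [0.4959, -0.1703, 0.1065]
eef_rot: [-0.005, 0.716, 0.698, -0.001]
contact_force: [0.6, -0.5, -0.1]
gripper_width: 0.901
t: 10.65
eef_pos: [0.4937, -0.1692, 0.047]
eef_rot: [-0.01, 0.716, 0.698, -0.005]
contact_force: [-0.9, 0.5, 0.4]
gripper_width: 1.003
[ 0.4936556  -0.1692045   0.04695827] [[0.025, 0.999, -0.02], [1.0, -0.025, 0.007], [0.007, -0.02, -1.0]] [-0.94992537  0.4739707   0.39026399] 1.00266716763935
```

```bash
python3 -m inch '[[-0.002,0.005,0,-1.1,-0.4,0,1],[0,0,0,0,0,0,1]]'
python3 - <<'E'
from h import *
o=bot.get_obs();print(o['eef_pos'],R.from_quat(o['eef_rot'],scalar_first=True).as_matrix().round(3).tolist())
E
python3 -m inch '[[0,0,0.008,0,0,0,1],[0,0,0.008,0,0,0,1],[0,0,0.007,0,0,0,1],[0,0,0,0,0,0,1]]'
python3 - <<'E'
from h import *
o=bot.get_obs();print(o['eef_pos'],R.from_quat(o['eef_rot'],scalar_first=True).as_matrix().round(3).tolist(),o['contact_force'],o['gripper_width'])
s=bot.get_image('side'); w=bot.get_image('wrist')
a=cv2.resize(s['img'][260:380,330:450],(500,500),interpolation=2); b=cv2.resize(w['img'][150:450,195:435],(300,375)); b=np.vstack([b,np.zeros((125,300,3),np.uint8)])
cv2.imwrite('pics/g2.png',np.hstack([a,b])[:,:,::-1])
E
```

```text
t: 10.85
eef_pos: [0.499, -0.1715, 0.0465]
eef_rot: [0.0, 0.716, 0.698, -0.0]
contact_force: [-0.0, 1.1, 0.7]
gripper_width: 0.999
[ 0.49902479 -0.17149629  0.04653295] [[0.025, 1.0, -0.0], [1.0, -0.025, -0.0], [-0.0, -0.0, -1.0]]
t: 11.25
eef_pos: [0.5002, -0.1721, 0.023]
eef_rot: [0.002, 0.716, 0.698, 0.0]
contact_force: [-0.3, -0.3, 0.1]
gripper_width: 1.003
[ 0.50016096 -0.17213155  0.02303912] [[0.025, 1.0, 0.003], [1.0, -0.025, -0.002], [-0.002, 0.003, -1.0]] [-0.308091   -0.30961463  0.10464817] 1.00261769578605
```

View pics/g2.png

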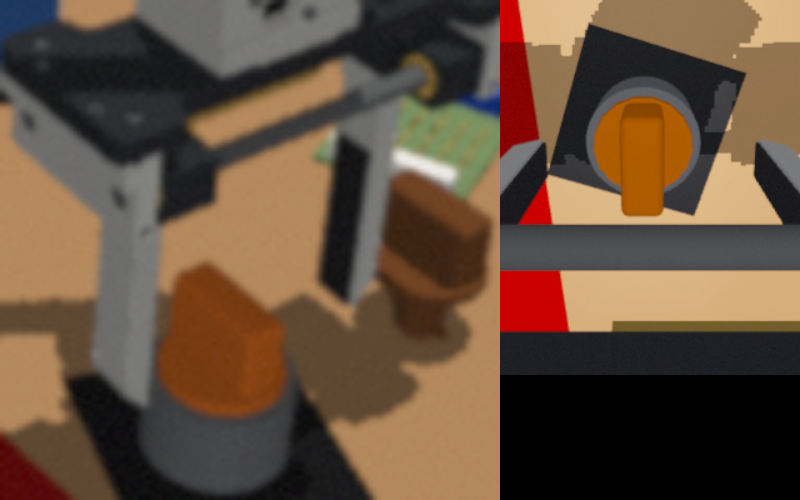

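The fingers now straddle the bar, with tips just above the flange. Going slightly lower and closing.

```bash
python3 -m inch '[[0.001,-0.001,0.003,0,0,0,1],[0,0,0,0,0,0,-1],[0,0,0,0,0,0,-1],[0,0,0,0,0,0,-1],[0,0,0,0,0,0,-1],[0,0,0,0,0,0,-1],[0,0,0,0,0,0,-1],[0,0,0,0,0,0,-1],[0,0,0,0,0,0,-1],[0,0,0,0,0,0,-1],[0,0,0,0,0,0,-1],[0,0,0,0,0,0,-1],[0,0,0,0,0,0,-1],[0,0,0,0,0,0,-1],[0,0,0,0,0,0,-1]]'
python3 - <<'E'
from h import *
o=bot.get_obs();print(o['eef_pos'],R.from_quat(o['eef_rot'],scalar_first=True).as_matrix().round(3).tolist(),o['contact_force'],o['ft_torque'],o['gripper_width'])
E
```

```text
t: 12.85
eef_pos: [0.5006, -0.1719, 0.0219]
eef_rot: [0.003, 0.716, 0.698, 0.001]
contact_force: [0.2, 0.2, 0.1]
gripper_width: 0.191
[ 0.50063672 -0.17193202  0.02190939] [[0.025, 1.0, 0.006], [1.0, -0.025, -0.004], [-0.004, 0.006, -1.0]] [0.16873687 0.2207584  0.10396499] [-0.08324742  0.11278138  0.01444691] 0.1908910064418543
```

```bash
python3 -m inch '[[0,0,-0.01,0,0,0,-1],[0,0,-0.01,0,0,0,-1],[0,0,-0.012,0,0,0,-1],[0,0,-0.015,0,0,0,-1],[0,0,-0.02,0,0,0,-1],[0,0,-0.02,0,0,0,-1],[0,0,-0.02,0,0,0,-1],[0,0,-0.02,0,0,0,-1],[0,0,-0.015,0,0,0,-1],[0,0,-0.01,0,0,0,-1],[0,0,0,0,0,0,-1]]'
python3 - <<'E'
from h import *
o=bot.get_obs();print(o['eef_pos'],R.from_quat(o['eef_rot'],scalar_first=True).as_matrix().round(3).tolist(),o['contact_force'],o['ft_torque'],o['gripper_width'])
E
```

```text
t: 13.95
eef_pos: [0.5009, -0.1716, 0.1899]
eef_rot: [0.007, 0.716, 0.698, 0.002]
contact_force: [1.4, 0.0, -0.8]
gripper_width: 0.189
[ 0.50087757 -0.17161221  0.18985255] [[0.025, 1.0, 0.014], [1.0, -0.025, -0.007], [-0.007, 0.014, -1.0]] [ 1.35736872  0.01989116 -0.80522277] [-0.03624329  0.03771727  0.05108163] 0.18851561704688372
```

```bash
python3 -m inch '[[0.02,0.002,0,0.2,0.1,0,-1],[0.03,0.003,0,0.1,0,0,-1],[0.03,0.003,0,0.1,0,0,-1],[0.03,0.003,0,0.1,0,0,-1],[0.03,0.003,0,0,0,0,-1],[0.03,0.003,0,0,0,0,-1],[0.03,0.003,0,0,0,0,-1],[0.03,0.003,0,0,0,0,-1],[0.02,0.002,0,0,0,0,-1],[0,0,0,0,0,0,-1],[0,0,0,0,0,0,-1]]'
python3 - <<'E'
from fit import *
o=bot.get_obs();print(o['eef_pos'],R.from_quat(o['eef_rot'],scalar_first=True).as_matrix().round(3).tolist(),o['gripper_width'])
w=bot.get_image('wrist'); t=bot.get_image('top'); s=bot.get_image('side')
for n,im in(('w',w),('t',t),('s',s)):
    c=cam(im,o); print(n,[(round(d['conf'],2),np.round(d['position'],1).tolist(),np.round(ray(c,d['position'],.109),4).tolist()) for d in bot.pinpoint(im,'port_rim')[:3]])
cw=cam(w,o); np.savez('w5.npz',img=w['img'],K=cw[0],R=cw[1],t=cw[2])
b=w['img'].copy()
# plug predicted in hand
p=o['eef_pos']; Rt=R.from_quat(o['eef_rot'],scalar_first=True).as_matrix(); 
bl=[p+Rt@np.array([a*.022,q*.009,-.0486-.0]) for a,q in((1,1),(-1,1),(-1,-1),(1,-1))]
cv2.polylines(b,[np.int32([proj(cw,k) for k in bl])],True,(0,255,0),1)
cv2.imwrite('pics/w5.png',cv2.resize(b[0:420,60:580],(742,600))[:,:,::-1])
hsv=cv2.cvtColor(w['img'],cv2.COLOR_RGB2HSV); m=cv2.inRange(hsv,(22,140,90),(32,255,255)); n,l,st,ce=cv2.connectedComponentsWithStats(m)
for i in range(1,n):
    if st[i,4]>40: print(st[i].tolist(),ce[i].round(1), ray(cw,ce[i][::-1],.0755).round(4))
E
```

```text
t: 15.05
eef_pos: [0.5278, 0.0865, 0.1813]
eef_rot: [-0.001, 0.717, 0.697, -0.005]
contact_force: [0.4, 0.2, -1.5]
gripper_width: 0.191
[0.52780983 0.08648168 0.18131157] [[0.028, 1.0, -0.008], [1.0, -0.028, -0.005], [-0.005, -0.008, -1.0]] 0.1909675183059429
w [(0.78, [139.7, 314.2], [0.5288, 0.1653, 0.109])]
t [(0.74, [256.4, 256.1], [0.524, 0.1644, 0.109]), (0.74, [178.1, 369.6], [0.6801, -0.0651, 0.109]), (0.29, [271.0, 410.5], [0.4894, -0.1375, 0.109])]
s [(0.86, [221.5, 284.2], [0.5193, 0.1622, 0.109]), (0.19, [368.3, 381.3], [0.4127, -0.2525, 0.109])]
[246, 126, 29, 13, 248] [259.9 132.4] [0.48   0.1746 0.0755]
[278, 132, 13, 8, 78] [284.7 135.1] [0.5021 0.1715 0.0755]
[337, 141, 13, 9, 79] [342.4 145.1] [0.5539 0.1614 0.0755]
[353, 145, 29, 13, 241] [367.3 151.1] [0.5763 0.1554 0.0755]
[265, 325, 8, 58, 175] [267.3 355.7] [ 0.4724 -0.051   0.0755]
[359, 330, 8, 53, 158] [363.2 356.7] [ 0.5736 -0.0546  0.0755]
```

View pics/w5.png

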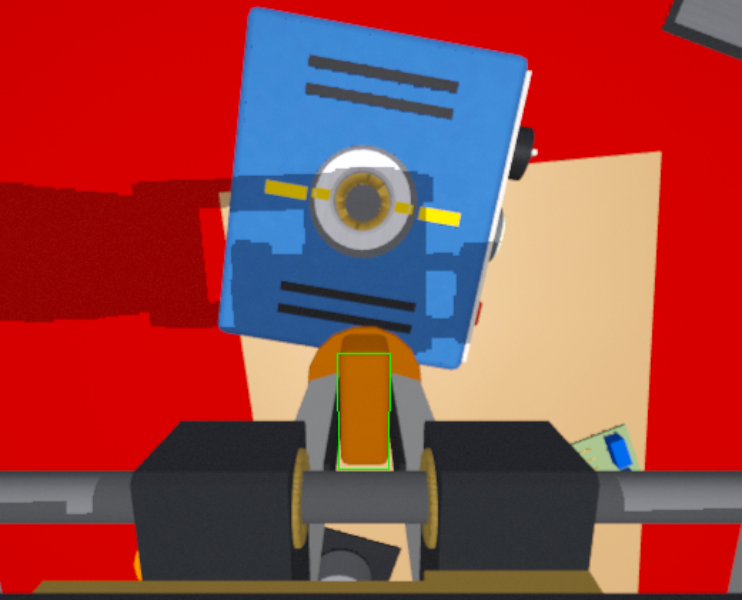

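The wrist view shows the port at (0.5285, 0.165) and the marks at yaw -0.197 rad. The plug is centred in the jaws, matching the box I projected. Next I move above the port and set the bar 1.3 rad clockwise of the marks.

```bash
python3 -m inch '[[0.013,0.001,0,-0.4,0.3,-5.8,-1],[0.013,0.001,0.003,0,0,0,-1],[0.013,0.001,0.004,0,0,0,-1],[0.013,0.001,0.004,0,0,0,-1],[0.013,0.001,0.004,0,0,0,-1],[0.013,0.001,0.002,0,0,0,-1],[0,0,0,0,0,0,-1],[0,0,0,0,0,0,-1]]'
cat > st.py <<'E'
from h import *
o=bot.get_obs(); M=R.from_quat(o['eef_rot'],scalar_first=True).as_matrix(); yaw=np.degrees(np.arctan2(M[1,0],M[0,0]))
d=np.array([.5285,.1645,0])-o['eef_pos']
print('t',o['t'],'pos',o['eef_pos'].round(4),'yaw',yaw.round(2),'fix rx,ry deg',np.degrees([M[:,1]@M[:,2]*0+M[:2,2]@M[:2,1],-M[:2,2]@M[:2,0]]).round(2),'to port tool xy mm',(1000*(M.T@d)[:2]).round(1),'F',o['contact_force'].round(1),'T',o['ft_torque'].round(2),'q6',o['joints'][5].round(2),'g',o['gripper_width'].round(3))
E
python3 st.py
```

```text
t: 16.15
eef_pos: [0.5305, 0.1676, 0.1632]
eef_rot: [0.0, 0.683, 0.73, -0.0]
contact_force: [-0.0, -0.5, -1.1]
gripper_width: 0.189Traceback (most recent call last):
  File "st.py", line 4, in <module>
    print('t',o['t'],'pos',o['eef_pos'].round(4),'yaw',yaw.round(2),'fix rx,ry deg',np.degrees([M[:,1]@M[:,2]*0+M[:2,2]@M[:2,1],-M[:2,2]@M[:2,0]]).round(2),'to port tool xy mm',(1000*(M.T@d)[:2]).round(1),'F',o['contact_force'].round(1),'T',o['ft_torque'].round(2),'q6',o['joints'][5].round(2),'g',o['gripper_width'].round(3))
                                                                                                                                                                                                                                                                                                          ^^^^^^^^^^^^^^^^^^^^^^^^
AttributeError: 'float' object has no attribute 'round'
```

```bash
sed -i "s/o\['gripper_width'\].round(3)/round(float(o['gripper_width']),3)/;s/o\['joints'\]\[5\].round(2)/round(float(o['joints'][5]),2)/;s/,yaw.round(2)/,round(float(yaw),1)/" st.py
python3 -m inch '[[-0.003,-0.002,0,0,0,-0.4,-1],[0,0,0.006,0,0,0,-1],[0,0,0.006,0,0,0,-1],[0,0,0.006,0,0,0,-1],[0,0,0,0,0,0,-1]]'; python3 st.py
python3 - <<'E'
from h import *
s=bot.get_image('side'); t=bot.get_image('top'); o=bot.get_obs();w=bot.get_image('wrist'); 
a=cv2.resize(s['img'][160:280,225:345],(480,480),interpolation=2); b=w['img'][60:420,200:440]; b=cv2.resize(b,(320,480))
cv2.imwrite('pics/p1.png',np.hstack([a,b])[:,:,::-1])
E
```

```text
t: 16.65
eef_pos: [0.5287, 0.1626, 0.1438]
eef_rot: [0.001, 0.682, 0.732, -0.0]
contact_force: [-0.8, -0.3, -1.0]
gripper_width: 0.193
t 16.65 pos [0.5287 0.1626 0.1438] yaw 94.1 fix rx,ry deg [0.01 0.08] to port tool xy mm [ 2.1 -0.1] F [-0.8 -0.3 -1. ] T [-0.08  0.03 -0.04] q6 0.07 g 0.193
```

View pics/p1.png

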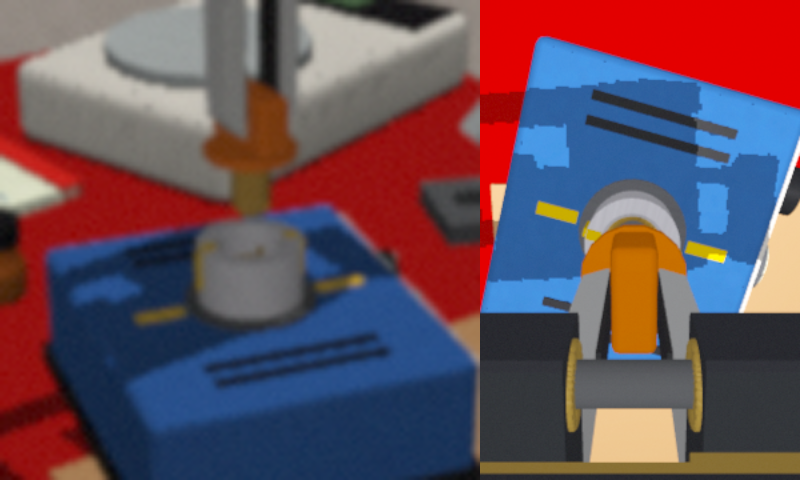

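The plug hangs upright over the port, just behind its centre in y by the pose reading. I'll correct 2 mm and go down in stages.

```bash
python3 -m inch '[[0.002,0,0.004,0,0,0,-1],[0,0,0.004,0,0,0,-1],[0,0,0.003,0,0,0,-1],[0,0,0,0,0,0,-1]]'; python3 st.py
```

```text
t: 17.2
eef_pos: [0.5302, 0.1653, 0.1339]
eef_rot: [0.002, 0.681, 0.732, 0.001]
contact_force: [0.5, 0.3, -1.3]
gripper_width: 0.187
t 17.2 pos [0.5302 0.1653 0.1339] yaw 94.1 fix rx,ry deg [0.22 0.05] to port tool xy mm [-0.6 -2.2] F [ 0.5  0.3 -1.3] T [-0.05  0.05 -0.04] q6 0.08 g 0.187
```

```bash
python3 -m inch '[[0,0,0.003,0,0,0,-1],[0,0,0.003,0,0,0,-1],[0,0,0.002,0,0,0,-1],[0,0,0,0,0,0,-1]]'; python3 st.py
```

```text
t: 17.6
eef_pos: [0.5302, 0.1653, 0.1251]
eef_rot: [0.002, 0.681, 0.732, 0.001]
contact_force: [-0.1, -0.8, -0.8]
gripper_width: 0.185
t 17.6 pos [0.5302 0.1653 0.1251] yaw 94.1 fix rx,ry deg [0.21 0.06] to port tool xy mm [-0.6 -2.2] F [-0.1 -0.8 -0.8] T [-0.07  0.09 -0.06] q6 0.08 g 0.185
```

```bash
python3 -m inch '[[-0.0005,-0.0018,0,0.2,0,0,-1],[0,0,0,0,0,0,-1]]'; python3 st.py;  python3 -m inch '[[0,0,0.002,0,0,0,-1],[0,0,0.002,0,0,0,-1],[0,0,0,0,0,0,-1]]'; python3 st.py
```

```text
t: 17.8
eef_pos: [0.5283, 0.1647, 0.1251]
eef_rot: [0.0, 0.681, 0.732, -0.0]
contact_force: [-0.1, 0.0, -0.9]
gripper_width: 0.187
t 17.8 pos [0.5283 0.1647 0.1251] yaw 94.1 fix rx,ry deg [-0.01  0.06] to port tool xy mm [-0.1  0.2] F [-0.1  0.  -0.9] T [-0.11  0.03 -0.  ] q6 0.08 g 0.187
t: 18.1
eef_pos: [0.5285, 0.1646, 0.1211]
eef_rot: [0.001, 0.681, 0.732, -0.0]
contact_force: [0.0, -0.3, -0.5]
gripper_width: 0.188
t 18.1 pos [0.5285 0.1646 0.1211] yaw 94.1 fix rx,ry deg [0.04 0.05] to port tool xy mm [-0.  -0.1] F [ 0.  -0.3 -0.5] T [-0.06  0.01 -0.02] q6 0.08 g 0.188
```

```bash
for k in 1; do python3 -m inch '[[0,0,0.002,0,0,0,-1],[0,0,0.002,0,0,0,-1],[0,0,0,0,0,0,-1]]'; done; python3 st.py
```

```text
t: 18.4
eef_pos: [0.5286, 0.1646, 0.1168]
eef_rot: [0.001, 0.681, 0.732, -0.0]
contact_force: [1.0, 0.7, -1.4]
gripper_width: 0.192
t 18.4 pos [0.5286 0.1646 0.1168] yaw 94.1 fix rx,ry deg [0.04 0.06] to port tool xy mm [ 0.  -0.1] F [ 1.   0.7 -1.4] T [-0.09  0.06  0.02] q6 0.08 g 0.192
```

```bash
python3 -m inch '[[0,0,0.0015,0,0,0,-1],[0,0,0.0015,0,0,0,-1],[0,0,0,0,0,0,-1]]'; python3 st.py
```

```text
t: 18.7
eef_pos: [0.5285, 0.1646, 0.1134]
eef_rot: [0.001, 0.681, 0.732, -0.0]
contact_force: [0.4, 0.3, -1.5]
gripper_width: 0.189
t 18.7 pos [0.5285 0.1646 0.1134] yaw 94.1 fix rx,ry deg [0.03 0.06] to port tool xy mm [ 0.  -0.1] F [ 0.4  0.3 -1.5] T [-0.04  0.07 -0.  ] q6 0.08 g 0.189
```

```bash
python3 -m inch '[[0,0,0.001,0,0,0,-1],[0,0,0.001,0,0,0,-1],[0,0,0.001,0,0,0,-1],[0,0,0,0,0,0,-1]]'; python3 st.py
```

```text
t: 19.1
eef_pos: [0.5286, 0.1646, 0.1102]
eef_rot: [0.001, 0.681, 0.732, -0.0]
contact_force: [-0.5, -0.2, -1.0]
gripper_width: 0.189
t 19.1 pos [0.5286 0.1646 0.1102] yaw 94.1 fix rx,ry deg [0.04 0.06] to port tool xy mm [-0.  -0.2] F [-0.5 -0.2 -1. ] T [-0.04  0.08  0.03] q6 0.08 g 0.189
```

```bash
python3 -m inch '[[0,0,0.0007,0,0,0,-1],[0,0,0.0007,0,0,0,-1]]'; python3 st.py
```

```text
t: 19.3
eef_pos: [0.5287, 0.1646, 0.1088]
eef_rot: [0.001, 0.681, 0.732, 0.0]
contact_force: [-0.9, -1.0, -0.1]
gripper_width: 0.19
t 19.3 pos [0.5287 0.1646 0.1088] yaw 94.1 fix rx,ry deg [0.06 0.06] to port tool xy mm [-0.  -0.3] F [-0.9 -1.  -0.1] T [-0.1   0.09 -0.02] q6 0.08 g 0.19
```

```bash
python3 -m inch '[[0,0,0.0007,0,0,0,-1]]'; python3 st.py
```

```text
t: 19.4
eef_pos: [0.5287, 0.1647, 0.1081]
eef_rot: [0.001, 0.681, 0.732, 0.0]
contact_force: [0.8, 0.4, -1.2]
gripper_width: 0.189
t 19.4 pos [0.5287 0.1647 0.1081] yaw 94.1 fix rx,ry deg [0.06 0.06] to port tool xy mm [-0.  -0.3] F [ 0.8  0.4 -1.2] T [-0.03  0.04 -0.01] q6 0.08 g 0.189
```

```bash
python3 -m inch '[[0,0,0.0007,0,0,0,-1],[0,0,0.0007,0,0,0,-1]]'; python3 st.py
```

```text
t: 19.6
eef_pos: [0.5288, 0.1646, 0.1067]
eef_rot: [0.001, 0.681, 0.732, 0.0]
contact_force: [-1.1, -0.5, 2.8]
gripper_width: 0.193
t 19.6 pos [0.5288 0.1646 0.1067] yaw 94.1 fix rx,ry deg [0.07 0.06] to port tool xy mm [ 0.  -0.4] F [-1.1 -0.5  2.8] T [-0.05  0.1  -0.01] q6 0.08 g 0.193
```

```bash
python3 -m inch '[[0,0,0.0006,0,0,0,-1]]'; python3 st.py
```

```text
t: 19.7
eef_pos: [0.5289, 0.1646, 0.1066]
eef_rot: [0.001, 0.681, 0.732, 0.0]
contact_force: [-0.6, -0.4, 3.4]
gripper_width: 0.186
t 19.7 pos [0.5289 0.1646 0.1066] yaw 94.1 fix rx,ry deg [0.08 0.06] to port tool xy mm [ 0.  -0.6] F [-0.6 -0.4  3.4] T [-0.16  0.4   0.02] q6 0.08 g 0.186
```

```bash
python3 -m inch '[[0,0,0.0006,0,0,0,-1]]'; python3 st.py
```

```text
t: 19.8
eef_pos: [0.529, 0.1647, 0.1066]
eef_rot: [0.001, 0.681, 0.732, 0.0]
contact_force: [-1.5, -0.2, 3.9]
gripper_width: 0.191
t 19.8 pos [0.529  0.1647 0.1066] yaw 94.1 fix rx,ry deg [0.08 0.06] to port tool xy mm [-0.  -0.6] F [-1.5 -0.2  3.9] T [-0.14  0.51 -0.03] q6 0.08 g 0.191
```

Contact: it rests at reported z=0.1066, flange about 11 mm over the rim, 4–5 N. Now turning gently backward with light pressure.

```bash
python3 -m inch '[[0,-0.0005,0.0004,0.1,0,-2.5,-1],[0,0,0.0004,0,0,-2.5,-1],[0,0,0.0004,0,0,-2.5,-1],[0,0,0.0004,0,0,-2.5,-1]]'; python3 st.py
```

```text
t: 20.2
eef_pos: [0.5298, 0.1646, 0.1068]
eef_rot: [0.001, 0.612, 0.791, 0.0]
contact_force: [-1.6, 0.4, 3.2]
gripper_width: 0.187
t 20.2 pos [0.5298 0.1646 0.1068] yaw 104.5 fix rx,ry deg [0.14 0.1 ] to port tool xy mm [ 0.4 -1.5] F [-1.6  0.4  3.2] T [-0.27  0.3  -0.08] q6 -0.11 g 0.187
```

```bash
python3 -m inch '[[0,0,0.0004,0,0,-2.5,-1],[0,0,0.0004,0,0,-2.5,-1],[0,0,0.0004,0,0,-2.5,-1],[0,0,0.0004,0,0,-2.5,-1]]'; python3 st.py
```

```text
t: 20.6
eef_pos: [0.5304, 0.1644, 0.1072]
eef_rot: [0.002, 0.538, 0.843, 0.001]
contact_force: [-1.0, -1.2, 1.9]
gripper_width: 0.189
t 20.6 pos [0.5304 0.1644 0.1072] yaw 114.9 fix rx,ry deg [0.19 0.18] to port tool xy mm [ 1.2 -2. ] F [-1.  -1.2  1.9] T [-0.11  0.21 -0.02] q6 -0.29 g 0.189
```

```bash
python3 -m inch '[[0.0006,-0.001,0.0004,0.2,0.1,-2.5,-1],[0,-0.0004,0.0005,0,0,-2.5,-1],[0,-0.0003,0.0005,0,0,-2.5,-1],[0,-0.0003,0.0005,0,0,-2.5,-1]]'; python3 st.py
```

```text
t: 21.0
eef_pos: [0.5304, 0.1642, 0.1074]
eef_rot: [0.003, 0.459, 0.888, 0.001]
contact_force: [-1.6, -0.3, 3.1]
gripper_width: 0.192
t 21.0 pos [0.5304 0.1642 0.1074] yaw 125.3 fix rx,ry deg [0.21 0.22] to port tool xy mm [ 1.7 -1.8] F [-1.6 -0.3  3.1] T [-0.13  0.35  0.02] q6 -0.47 g 0.192
```

```bash
python3 -m inch '[[0,-0.0003,0.0005,0,0,-2.5,-1],[0,-0.0003,0.0005,0,0,-2.5,-1],[0,-0.0003,0.0005,0,0,-2.5,-1],[0,-0.0003,0.0005,0,0,-2.5,-1]]'; python3 st.py
```

```text
t: 21.4
eef_pos: [0.5309, 0.164, 0.1076]
eef_rot: [0.004, 0.377, 0.926, 0.002]
contact_force: [-0.8, -0.0, 1.7]
gripper_width: 0.187
t 21.4 pos [0.5309 0.164  0.1076] yaw 135.7 fix rx,ry deg [0.35 0.34] to port tool xy mm [ 2.7 -1.9] F [-0.8 -0.   1.7] T [-0.09  0.37 -0.06] q6 -0.65 g 0.187
```

```bash
python3 -m inch '[[0.0015,-0.001,0.0003,0.3,0.3,0,-1],[0.0008,-0.0005,0.0003,0,0,0,-1]]'; python3 st.py
```

```text
t: 21.6
eef_pos: [0.5294, 0.1645, 0.1077]
eef_rot: [0.002, 0.377, 0.926, 0.001]
contact_force: [1.5, -0.1, 0.6]
gripper_width: 0.189
t 21.6 pos [0.5294 0.1645 0.1077] yaw 135.7 fix rx,ry deg [0.16 0.16] to port tool xy mm [ 1.  -0.9] F [ 1.5 -0.1  0.6] T [-0.17 -0.16 -0.02] q6 -0.65 g 0.189
```

```bash
python3 -m inch '[[0.0002,-0.0002,0.0005,0.1,0.05,-2.5,-1],[0.0002,-0.0002,0.0005,0.1,0.05,-2.5,-1],[0.0002,-0.0002,0.0005,0.1,0.05,-2.5,-1],[0.0002,-0.0002,0.0005,0,0,-2.5,-1]]'; python3 st.py
```

```text
t: 22.0
eef_pos: [0.5302, 0.1652, 0.1078]
eef_rot: [0.001, 0.294, 0.956, 0.0]
contact_force: [-1.2, -0.2, 3.0]
gripper_width: 0.188
t 22.0 pos [0.5302 0.1652 0.1078] yaw 145.8 fix rx,ry deg [0.06 0.15] to port tool xy mm [ 1.3 -1.6] F [-1.2 -0.2  3. ] T [-0.13  0.07 -0.07] q6 -0.83 g 0.188
```

```bash
python3 -m inch '[[0.0004,-0.0003,0.0005,0.1,0.1,-2.5,-1],[0.0002,-0.0002,0.0005,0.05,0.05,-2.5,-1],[0.0002,-0.0002,0.0005,0.05,0.05,-2.5,-1],[0.0002,-0.0002,0.0005,0,0,-2.5,-1]]'; python3 st.py
```

```text
t: 22.4
eef_pos: [0.5304, 0.1651, 0.108]
eef_rot: [0.001, 0.208, 0.978, -0.001]
contact_force: [-0.5, -0.4, 2.5]
gripper_width: 0.191
t 22.4 pos [0.5304 0.1651 0.108 ] yaw 156.0 fix rx,ry deg [-0.05  0.09] to port tool xy mm [ 1.6 -1.3] F [-0.5 -0.4  2.5] T [0.1  0.09 0.02] q6 -1.0 g 0.191
```

```bash
python3 -m inch '[[0.0003,-0.0001,0.0005,0.05,0.1,-2.5,-1],[0.0003,-0.0001,0.0005,0.05,0.05,-2.5,-1],[0.0003,-0.0001,0.0005,0.05,0.05,-2.5,-1],[0.0003,-0.0001,0.0005,0,0,-2.5,-1]]'; python3 st.py
```

```text
t: 22.8
eef_pos: [0.5306, 0.1651, 0.1083]
eef_rot: [0.0, 0.12, 0.993, -0.001]
contact_force: [-0.8, -0.8, 2.7]
gripper_width: 0.191
t 22.8 pos [0.5306 0.1651 0.1083] yaw 166.2 fix rx,ry deg [-0.17  0.05] to port tool xy mm [ 2.  -0.7] F [-0.8 -0.8  2.7] T [-0.09  0.14 -0.05] q6 -1.18 g 0.191
```

```bash
python3 -m inch '[[0.0006,-0.0001,0.0005,-0.1,0,-2.5,-1],[0.0004,-0.0001,0.0005,-0.05,0,-2.5,-1],[0.0004,-0.0001,0.0005,0,0,-2.5,-1],[0.0003,-0.0001,0.0005,0,0,-2.5,-1]]'; python3 st.py
```

```text
t: 23.2
eef_pos: [0.5305, 0.1643, 0.108]
eef_rot: [0.002, 0.031, 1.0, -0.001]
contact_force: [-0.6, -0.8, 1.8]
gripper_width: 0.191
t 23.2 pos [0.5305 0.1643 0.108 ] yaw 176.5 fix rx,ry deg [-0.09  0.25] to port tool xy mm [2.5 0.2] F [-0.6 -0.8  1.8] T [-0.34  0.03  0.02] q6 -1.36 g 0.191
```

```bash
python3 -m inch '[[0.0003,-0.0001,0.0005,0,0,-2.5,-1],[0.0003,0,0.0005,0,0,-2.5,-1],[0.0003,0,0.0005,0,0,-2.5,-1],[0.0003,0,0.0005,0,0,-2.5,-1]]'; python3 st.py
```

```text
t: 23.6
eef_pos: [0.53, 0.1641, 0.1077]
eef_rot: [0.003, -0.058, 0.998, -0.001]
contact_force: [-0.6, 0.2, 0.6]
gripper_width: 0.188
t 23.6 pos [0.53   0.1641 0.1077] yaw -173.3 fix rx,ry deg [-0.14  0.33] to port tool xy mm [2.  0.8] F [-0.6  0.2  0.6] T [ 0.16  0.05 -0.01] q6 -1.54 g 0.188
```

Height starts to fall and the force fades at about 1.6 rad. Pressing down without turning to see whether it drops.

```bash
python3 -m inch '[[0.0002,0,0.0008,0,0.1,0,-1],[0,0,0.0008,0,0,0,-1],[0,0,0.0008,0,0,0,-1]]'; python3 st.py
```

```text
t: 23.9
eef_pos: [0.5297, 0.1656, 0.1052]
eef_rot: [0.002, -0.057, 0.998, 0.0]
contact_force: [0.5, 1.2, -0.6]
gripper_width: 0.19
t 23.9 pos [0.5297 0.1656 0.1052] yaw -173.5 fix rx,ry deg [0.02 0.26] to port tool xy mm [ 1.8 -1. ] F [ 0.5  1.2 -0.6] T [0.28 0.   0.03] q6 -1.54 g 0.19
```

```bash
python3 -m inch '[[0,0,0.001,0,0,0,-1],[0,0,0.001,0,0,0,-1],[0,0,0.001,0,0,0,-1],[0,0,0.0008,0,0,0,-1]]'; python3 st.py
```

```text
t: 24.3
eef_pos: [0.5292, 0.1651, 0.0997]
eef_rot: [0.002, -0.056, 0.998, -0.0]
contact_force: [1.3, 1.4, -0.0]
gripper_width: 0.19
t 24.3 pos [0.5292 0.1651 0.0997] yaw -173.6 fix rx,ry deg [-0.05  0.17] to port tool xy mm [ 1.  -0.4] F [ 1.3  1.4 -0. ] T [ 0.17 -0.16  0.02] q6 -1.54 g 0.19
```

```bash
python3 -m inch '[[0,0,0.0006,0,0,0,-1],[0,0,0.0006,0,0,0,-1]]'; python3 st.py
```

```text
t: 24.5
eef_pos: [0.5294, 0.1649, 0.0985]
eef_rot: [0.002, -0.056, 0.998, -0.0]
contact_force: [0.8, 0.8, 2.9]
gripper_width: 0.19
t 24.5 pos [0.5294 0.1649 0.0985] yaw -173.6 fix rx,ry deg [-0.05  0.19] to port tool xy mm [ 1.3 -0.2] F [0.8 0.8 2.9] T [ 0.13  0.16 -0.02] q6 -1.54 g 0.19
```

Dropped about 9 mm into the thread start, now at z=0.0985 with 3 N. Driving forward (clockwise).

```bash
python3 -m inch '[[0.0003,0,0.0003,0,0.1,3,-1],[0.0002,0,0.0004,0,0,3,-1],[0.0001,0,0.0004,0,0,3,-1],[0.0001,0,0.0004,0,0,3,-1]]'; python3 st.py
```

```text
t: 24.9
eef_pos: [0.5301, 0.1642, 0.0983]
eef_rot: [0.002, 0.053, 0.999, -0.001]
contact_force: [0.8, 0.8, 0.0]
gripper_width: 0.188
t 24.9 pos [0.5301 0.1642 0.0983] yaw 174.0 fix rx,ry deg [-0.07  0.26] to port tool xy mm [2.  0.2] F [0.8 0.8 0. ] T [ 0.05 -0.03  0.01] q6 -1.32 g 0.188
```

```bash
python3 -m inch '[[0.0001,0,0.0004,0,0,3,-1],[0.0001,0,0.0004,0,0,3,-1],[0.0001,0,0.0004,0,0,3,-1],[0.0001,0,0.0004,0,0,3,-1]]'; python3 st.py
```

```text
t: 25.3
eef_pos: [0.5304, 0.1637, 0.0976]
eef_rot: [0.003, 0.161, 0.987, -0.001]
contact_force: [0.4, -0.0, 0.9]
gripper_width: 0.187
t 25.3 pos [0.5304 0.1637 0.0976] yaw 161.4 fix rx,ry deg [-0.04  0.36] to port tool xy mm [2.6 0.2] F [ 0.4 -0.   0.9] T [ 0.04 -0.07  0.08] q6 -1.1 g 0.187
```

```bash
python3 -m inch '[[0.0006,0.0004,0.0004,0,0.2,3,-1],[0.0004,0.0003,0.0004,0,0.1,3,-1],[0.0002,0,0.0004,0,0,3,-1],[0.0002,0,0.0004,0,0,3,-1]]'; python3 st.py
```

```text
t: 25.7
eef_pos: [0.5296, 0.1634, 0.0968]
eef_rot: [0.001, 0.268, 0.963, -0.002]
contact_force: [-0.2, -0.2, 0.5]
gripper_width: 0.192
t 25.7 pos [0.5296 0.1634 0.0968] yaw 148.9 fix rx,ry deg [-0.14  0.17] to port tool xy mm [1.8 0.6] F [-0.2 -0.2  0.5] T [ 0.02 -0.03 -0.01] q6 -0.88 g 0.192
```

```bash
python3 -m inch '[[0.0002,0.0001,0.0004,0,0.1,3,-1],[0.0002,0,0.0004,0,0,3,-1],[0.0002,0,0.0004,0,0,3,-1],[0.0002,0,0.0004,0,0,3,-1]]'; python3 st.py
```

```text
t: 26.1
eef_pos: [0.5294, 0.163, 0.096]
eef_rot: [0.001, 0.371, 0.929, -0.002]
contact_force: [0.8, 0.5, 0.9]
gripper_width: 0.188
t 26.1 pos [0.5294 0.163  0.096 ] yaw 136.4 fix rx,ry deg [-0.16  0.19] to port tool xy mm [2.  0.7] F [0.8 0.5 0.9] T [-0.05 -0.03 -0.  ] q6 -0.66 g 0.188
```

```bash
python3 -m inch '[[0.0004,0.0004,0.0004,-0.1,0.2,3,-1],[0.0003,0.0002,0.0004,0,0,3,-1],[0.0002,0.0002,0.0004,0,0,3,-1],[0.0002,0.0001,0.0004,0,0,3,-1]]'; python3 st.py
```

```text
t: 26.5
eef_pos: [0.5292, 0.1636, 0.0954]
eef_rot: [-0.0, 0.47, 0.883, -0.001]
contact_force: [-0.1, 0.6, 1.2]
gripper_width: 0.189
t 26.5 pos [0.5292 0.1636 0.0954] yaw 123.9 fix rx,ry deg [-0.12  0.06] to port tool xy mm [1.2 0.1] F [-0.1  0.6  1.2] T [ 0.2   0.04 -0.04] q6 -0.45 g 0.189
```

```bash
python3 -m inch '[[0.0002,0.0002,0.0003,0,0,2.5,-1],[0.0002,0.0001,0.0003,0,0,2.5,-1]]'; python3 st.py
```

```text
t: 26.7
eef_pos: [0.5294, 0.1644, 0.0955]
eef_rot: [0.0, 0.51, 0.86, -0.001]
contact_force: [-0.5, 1.1, 1.0]
gripper_width: 0.189
t 26.7 pos [0.5294 0.1644 0.0955] yaw 118.7 fix rx,ry deg [-0.08  0.06] to port tool xy mm [ 0.6 -0.6] F [-0.5  1.1  1. ] T [0.07 0.02 0.04] q6 -0.35 g 0.189
```

```bash
python3 -m inch '[[0.0002,0.0002,0.0003,0,0,2.5,-1],[0.0002,0.0001,0.0003,0,0,2.5,-1]]'; python3 st.py
```

```text
t: 26.9
eef_pos: [0.5295, 0.165, 0.0955]
eef_rot: [0.0, 0.549, 0.836, -0.001]
contact_force: [-0.4, 0.1, 1.0]
gripper_width: 0.192
t 26.9 pos [0.5295 0.165  0.0955] yaw 113.5 fix rx,ry deg [-0.06  0.07] to port tool xy mm [ 0.1 -1. ] F [-0.4  0.1  1. ] T [-0.08  0.08  0.05] q6 -0.26 g 0.192
```

Sinking stalled at z=0.0955. Checking by eye whether the flange is on the rim.

Run:
```python
from h import *
o=bot.get_obs(); s=bot.get_image('side'); w=bot.get_image('wrist'); cv2.imwrite('pics/side_f.png',s['img'][:,:,::-1])
a=cv2.resize(s['img'][190:250,250:320],(525,450),interpolation=cv2.INTER_CUBIC); b=cv2.resize(w['img'][170:370,260:380],(270,450),interpolation=cv2.INTER_CUBIC)
cv2.imwrite('pics/f1.png',np.hstack([a,b])[:,:,::-1])
```

```text
(no output)
```

View pics/f1.png

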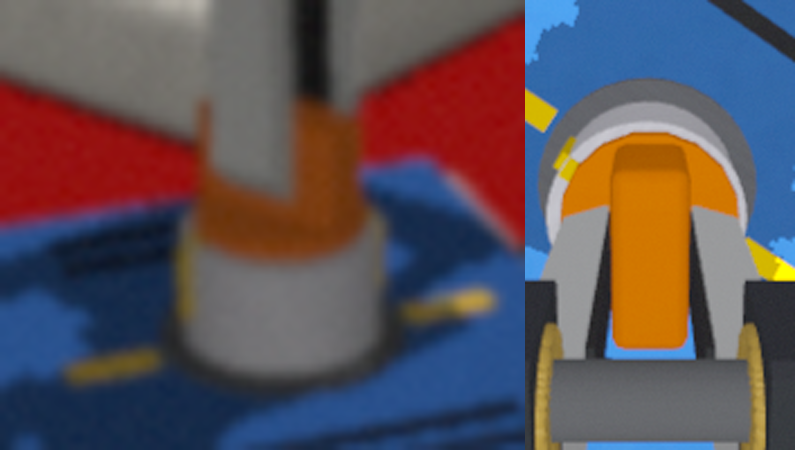

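The flange appears to be on the rim and the bar is still square in the jaws. A few more small forward turns, watching z and torque for snugness.

```bash
python3 -m inch '[[0,-0.0003,0.0004,0,0,2,-1],[0,-0.0003,0.0004,0,0,2,-1]]'; python3 st.py
```

```text
t: 27.2
eef_pos: [0.5295, 0.1649, 0.0954]
eef_rot: [0.001, 0.577, 0.817, -0.0]
contact_force: [0.2, 1.4, 2.3]
gripper_width: 0.19
t 27.2 pos [0.5295 0.1649 0.0954] yaw 109.6 fix rx,ry deg [0.01 0.08] to port tool xy mm [ 0.1 -1. ] F [0.2 1.4 2.3] T [ 0.06 -0.04  0.04] q6 -0.19 g 0.19
```

```bash
python3 -m inch '[[0,-0.0003,0.0005,0,0,2,-1],[0,-0.0002,0.0005,0,0,2,-1]]'; python3 st.py
```

```text
t: 27.4
eef_pos: [0.5294, 0.1649, 0.0954]
eef_rot: [0.001, 0.605, 0.796, 0.0]
contact_force: [-0.9, 0.7, 1.8]
gripper_width: 0.189
t 27.4 pos [0.5294 0.1649 0.0954] yaw 105.6 fix rx,ry deg [0.08 0.09] to port tool xy mm [ 0.  -1.1] F [-0.9  0.7  1.8] T [0.01 0.12 0.09] q6 -0.12 g 0.189
```

```bash
python3 -m inch '[[0,-0.0002,0.0004,0,0,1.5,-1],[0,-0.0002,0.0004,0,0,1.5,-1]]'; python3 st.py
```

```text
t: 27.6
eef_pos: [0.5295, 0.1648, 0.0954]
eef_rot: [0.001, 0.626, 0.78, 0.0]
contact_force: [-0.3, 0.7, 2.2]
gripper_width: 0.188
t 27.6 pos [0.5295 0.1648 0.0954] yaw 102.5 fix rx,ry deg [0.14 0.09] to port tool xy mm [ 0.1 -1.2] F [-0.3  0.7  2.2] T [0.02 0.15 0.08] q6 -0.07 g 0.188
```

```bash
python3 -m inch '[[0,0,0.0003,0,0,1.5,-1],[0,0,0.0003,0,0,1.5,-1]]'; python3 st.py
```

```text
t: 27.8
eef_pos: [0.5293, 0.1647, 0.0954]
eef_rot: [0.001, 0.647, 0.762, 0.0]
contact_force: [-1.0, 0.2, 3.8]
gripper_width: 0.191
t 27.8 pos [0.5293 0.1647 0.0954] yaw 99.3 fix rx,ry deg [0.13 0.09] to port tool xy mm [ 0.1 -1.1] F [-1.   0.2  3.8] T [-0.05  0.39  0.11] q6 -0.02 g 0.191
```

```bash
python3 -m inch '[[0,0,0.0003,0,0,1.5,-1],[0,0,0.0002,0,0,1.5,-1]]'; python3 st.py
```

```text
t: 28.0
eef_pos: [0.529, 0.1648, 0.0953]
eef_rot: [0.001, 0.669, 0.744, 0.0]
contact_force: [-2.6, -0.0, 4.6]
gripper_width: 0.192
t 28.0 pos [0.529  0.1648 0.0953] yaw 96.1 fix rx,ry deg [0.1  0.09] to port tool xy mm [-0.1 -0.7] F [-2.6 -0.   4.6] T [-0.04  0.4   0.11] q6 0.04 g 0.192
```

```bash
python3 -m inch '[[0,0,0.0002,0,0,1.5,-1],[0,0,0.0002,0,0,1.5,-1]]'; python3 st.py
```

```text
t: 28.2
eef_pos: [0.5287, 0.1649, 0.0953]
eef_rot: [0.001, 0.689, 0.725, -0.0]
contact_force: [-2.1, 0.1, 5.6]
gripper_width: 0.189
t 28.2 pos [0.5287 0.1649 0.0953] yaw 92.9 fix rx,ry deg [0.07 0.09] to port tool xy mm [-0.2 -0.3] F [-2.1  0.1  5.6] T [-0.01  0.41  0.15] q6 0.1 g 0.189
```

Torque has risen to about 0.15 Nm and z stays at 0.0953, so it is snug. With this lead more torque would risk the thread, so I stop and let go.

```bash
python3 -m inch '[[0,0,0,0,0,0,-1],[0,0,0,0,0,0,1],[0,0,0,0,0,0,1],[0,0,0,0,0,0,1],[0,0,0,0,0,0,1],[0,0,0,0,0,0,1],[0,0,0,0,0,0,1],[0,0,0,0,0,0,1],[0,0,0,0,0,0,1],[0,0,0,0,0,0,1]]'; python3 st.py
```

```text
t: 29.2
eef_pos: [0.5281, 0.1639, 0.0925]
eef_rot: [0.001, 0.69, 0.724, -0.001]
contact_force: [0.4, 0.6, -0.1]
gripper_width: 0.916
t 29.2 pos [0.5281 0.1639 0.0925] yaw 92.7 fix rx,ry deg [-0.03  0.15] to port tool xy mm [0.8 0.5] F [ 0.4  0.6 -0.1] T [-0.08  0.01 -0.  ] q6 0.1 g 0.916
```

```bash
python3 -m inch '[[0,0,-0.008,0,0,0,1],[0,0,-0.01,0,0,0,1],[0,0,-0.015,0,0,0,1],[0,0,-0.02,0,0,0,1],[0,0,-0.02,0,0,0,1],[0,0,-0.02,0,0,0,1],[-0.02,0,-0.02,0,0,0,1],[-0.02,0,-0.01,0,0,0,1],[0,0,0,0,0,0,1],[0,0,0,0,0,0,1]]'; python3 st.py
python3 - <<'E'
from fit import *
o=bot.get_obs(); s=bot.get_image('side'); w=bot.get_image('wrist'); t=bot.get_image('top')
for n,im in(('s',s),('w',w),('t',t)):
    for th,z in(('plug_grip',.129),('plug_flange',.109)): c=cam(im,o); print(n,th,[(round(d['conf'],2),ray(c,d['position'],z).round(4).tolist()) for d in bot.pinpoint(im,th)[:4]])
c=cam(w,o); v=cv2.resize(w['img'],None,fx=3,fy=3,interpolation=2)
for z,col in((.144,(0,255,0)),):
    cv2.polylines(v,[np.int32([3*proj(c,q) for q in bar(np.array([.5285,.165]),np.radians(92.9),.114,z)[4:]])],True,col,1)
u=(3*proj(c,[.5285,.165,.12])).astype(int); x0=max(0,u[0]-175); y0=max(0,u[1]-225)
b=v[y0:y0+450,x0:x0+350]
a=cv2.resize(s['img'][185:251,248:314],(450,450),interpolation=cv2.INTER_CUBIC)
cv2.imwrite('pics/f2.png',np.hstack([a,b])[:,:,::-1])
E
```

```text
t: 30.2
eef_pos: [0.5317, 0.1245, 0.2292]
eef_rot: [0.003, 0.69, 0.724, 0.002]
contact_force: [-1.0, -0.0, -0.1]
gripper_width: 1.0
t 30.2 pos [0.5317 0.1245 0.2292] yaw 92.8 fix rx,ry deg [0.47 0.09] to port tool xy mm [40.5 -3.2] F [-1.  -0.  -0.1] T [-0.1   0.12  0.01] q6 0.02 g 1.0
s plug_grip [(0.67, [0.5225, -0.2328, 0.129]), (0.67, [0.5704, -0.337, 0.129]), (0.59, [0.3286, -0.1746, 0.129]), (0.21, [0.5002, 0.1274, 0.129])]
s plug_flange [(0.96, [0.53, 0.1658, 0.109]), (0.76, [0.3266, -0.1772, 0.109]), (0.65, [0.5323, -0.2257, 0.109])]
w plug_grip [(0.74, [0.5299, 0.1638, 0.129]), (0.59, [0.3867, -0.0721, 0.129])]
w plug_flange [(0.92, [0.39, -0.0664, 0.109]), (0.79, [0.5301, 0.1661, 0.109]), (0.46, [0.5945, -0.1024, 0.109])]
t plug_grip [(0.8, [0.5926, -0.1504, 0.129]), (0.62, [0.3553, -0.1103, 0.129])]
t plug_flange [(0.95, [0.3617, -0.1048, 0.109]), (0.84, [0.5933, -0.1479, 0.109])]
```

View pics/f2.png

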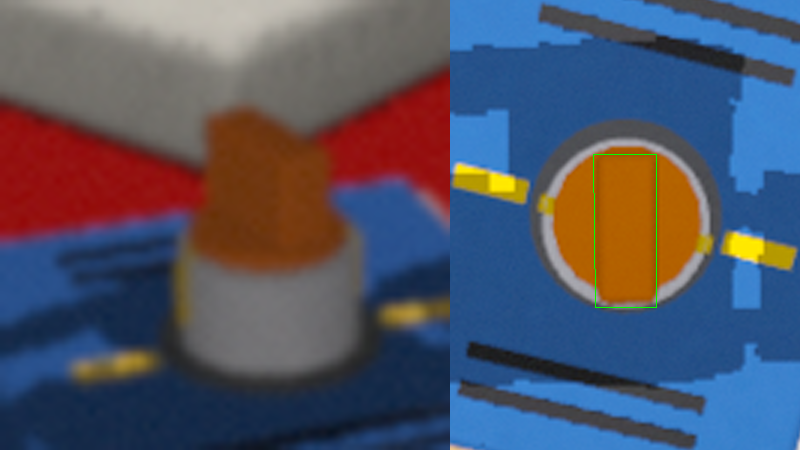

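The side view shows the plug upright with its flange on the collar. The wrist view shows it concentric, and the outline drawn for a flush plug at yaw 93° fits. Handing in.

```bash
python3 -c "
from bench import bot
print(bot.hand_in())"
```

```text
the job is handed in; nothing more can be done
None
```

The small orange plug is screwed into the port with its flange on the rim and the gripper clear. I handed it in at about 30 s.

- **Thread start:** I set the plug down with its bar 1.3 rad clockwise of the marks and turned it backward about 1.6 rad. It then dropped about 9 mm into the thread start.
- **Driving in:** I turned it forward about 1.6 rad. The tool sank about 3 mm, then stopped firmly. I kept turning until the torque rose to about 0.15 Nm. The wrist force stayed under about 6 N.
- **Last check:** The pictures show the plug upright and concentric. The bar outline drawn for a flush plug fits the wrist picture.

**What went wrong or disagreed:**
- My first grasp closed above the bar, because the fingertips sit about 30 mm behind the reported TCP. Nothing moved, and I re-gripped lower.
- The sink measured about 3 mm, not the stated 4 mm. Turning on from the rim took about 0.5 rad with no hard bind, just over the stated 0.4.
- In the last pictures the networks often named the look-alike plugs instead, and the top view did not find this plug at all. The wrist view did.
- I did not check the bystanders separately at the end. The arm never touched them on any move I saw.

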